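Timed tilt test on the inclined plane

ROBOT

A 6-joint arm with a two-finger parallel gripper is mounted at the origin on the work surface. World frame = base frame: x ahead of the robot, y to its left, z up, the work surface at z = 0. Lengths are in m, angles in rad, forces in N, time in s.
With the tool pointing down it reaches from about 0.375 to 0.9 m from the base axis. Payload 3.1 kg.
Tool frame: the origin (TCP) lies at the very end of the fingers, on their centre line; the grasp point (between the pads) lies 19 mm behind it (hold_point_z is the distance from the TCP to the grasp point, in m); z points along the fingers, x is the direction in which the jaws open and shut, and the axes are right-handed (so a half turn about z gives the same grasp; the last joint's range is limited). The gripper opens to 87 mm and grips with 3 to 60 N. Pads are 19 mm wide; open, the fingers measure 117 mm over their backs; the gripper's body (75 mm by 190 mm) begins 51 mm behind the grasp point.
Start: joints at [1.026, 0.527, 1.433, -0, 1.181, -0.178], TCP at [0.224, 0.583, 0.223] pointing down, gripper open.
Joint ranges: [-3.08, 3.08], [-0.75, 2.2], [0.22, 2.44], [-1.43, 4.57], [0, 2.65], [-2.85, 2.85]. Speed limits (rad/s): [2.79, 2.79, 3.14, 3.14, 3.14, 3.14].

INTERFACE

Orientations are given as a unit quaternion [x, y, z, w].
In Python, from rig import * gives the robot as it stands.
- The arm moves only by the tool carry_out, never from a script. Its argument "deltas" is a list of rows, each a list of 7 numbers: the closure, from -1 (fully open) to 1 (shut), then the shift along the tool's x, y, z in units of 25 mm (1.0 is 25 mm), then the turn, a rotation vector about the tool's x, y, z in degrees. In form: [[jaw, x, y, z, rx, ry, rz], ...]. A call has 1 to 8 rows; each row is the pose to reach, as a shift and turn from the pose commanded when the call began, along the tool's axes at that moment; what a row does not reach only later rows make up. A row lasts 1/10 s, in which the tool goes at most 50 mm and 8.59 degrees, less where a joint would pass 70% of its speed; a pose out of reach is approached as far as the arm can. A call with a gripper value outside its range is refused whole. The fingers move at their own pace and stop on an object; "force" is the grip in N (left out, the last holds). Time passes only in rows, so rows that repeat a pose let the fingers close. It gives the time, the measured TCP pose, the force and the opening at its end, in the units of the state.
- get_obs(): the state, without advancing time (a new reading comes with each control period).
- camera(name): name is "scene" or "side" or "wrist"; returns (picture, depth): 480x640x3 uint8, red, green, blue; 480x640 float32, m along the optical axis (not along the pixel's ray), 0 where there is no reading.
- camera_info(name): a dict with "mtx" (3x3 intrinsics, pixels), "dist_coeffs" ([k1, k2, p1, p2, k3] as OpenCV has them; the pictures are not rectified), "origin" and "rotation" of the camera in the world. Camera axes: x right, y down, z forward; pixel columns grow to the right and rows downward; lengths in m; the calibration is good to about 2 mm. A picture is of the moment at which its call begins: read the wrist's pose just before it. camera_info takes no time and is no camera call; for the wrist camera it gives the pose at the moment of the call.
- hand_in(): hands the job in, once; it reports no verdict.
Trained networks look in the newest picture that a camera, given by its name, has taken for a name from the list of things; names that differ only in an ending like _2 or _b are one class to them, and where a whole thing is asked for, a point or a joint stands for the part that bears it (a point fixed in the world has none). Each returns a list of dicts, best first, with "score" (0 to 1); they miss things now and then, are a little off and sometimes report something else, mostly with a low value. They report only what shows in the picture. A call takes as long as a camera call. They do not tell look-alikes from the thing itself.
- spot_in(camera, target): "pixel" ([row, column] in pixels, amid what is visible of it).
The state is a dict: "time": time; "q": joint angles; "joint_velocities": joint speeds; "joint_torque": joint torques, N m; "position": TCP position; "tool_rot": TCP orientation; "ft_force": force on the tool from outside, world axes, zero at the start; "moment": the same for the moment, N m; "grip_width": finger opening in m.
Only numpy, scipy, OpenCV 4.12 (cv2) and the standard library are available. Lean on these libraries where they do the work, as an engineer would, in place of code of your own. Each camera call takes 0.05 s, during which the arm holds its last target.

TASK

Run the tilt test on this physics bench: first start the bench timer by pressing its spring plunger all the way down to its stop and let it spring back up, then take the hinged board of the inclined plane by its crossbar and raise it until it is in line with the pointer on the protractor. Finish while still holding the board still at that angle by the crossbar, because it falls if let go; the wooden test block stays on the board, and the pointer and the other equipment stay where they are.

Things in the scene. Friction and masses are not known exactly. Their poses are not given: they have to be found in the camera images.
- plunger_top (a point): centre of the top face of the timer's plunger: a round steel head, 34 mm across, 10 mm thick, on a 12 mm stem in the middle of the timer's top, 102 mm above the bench when up. The timer is a grey box 90 x 120 mm, 72 mm high, with round dials on its two broad sides, fixed to the bench.
- plunger (a joint): how far the plunger is pressed down, m: 0 is up, 0.012 is its stop. Spring: about 2 N to start it, 6 N at the stop; it comes back up by itself.
- crossbar: round steel bar, 12 mm thick, 82 mm long between two 16 mm wide posts, standing like a handle across the board's free end, 44 mm (its middle) above the board's top and 105 mm above the bench when the board lies down. Origin: middle of the bar. x: along the bar, parallel to the hinge. It spins freely on its own axle (so y and z mean nothing). Pinch it from above, fingers closing across it.
- board_end (a point): middle of the board's free edge, 280 mm from the hinge line, 55 mm above the bench when the board lies down. x: parallel to the hinge; y: along the board away from the hinge; z: square to the board, up.
- board (a joint): angle of the board (104 x 280 x 12 mm, grey), rad: 0 lying level on its rest, growing as the free end rises, to 0.85. Swings freely, falls when let go: 2 to 5 N at the bar. In the board's plane of swing the bar's middle is 250 mm out from the hinge line along the board and 50 mm above it square to the board; the hinge line runs in the board's mid-plane.
- frame: the fixed wooden base of the inclined plane, 160 x 350 mm, 25 mm high. Origin on the bench, mid-width, 140 mm from the hinge line. x: parallel to the hinge; y: from the hinge end to the free end; hinge line at y = -140, z = 55 mm. A white protractor arc (radius 160 mm, ticks every 5 degrees) stands upright at x = +84 mm, up to about 175 mm above the bench.
- pointer (a joint): the marked angle, rad: angle of the pointer above level, same sense as the board's. Board angle = this value when they are in line. It stays where it is set; do not move it.
- pointer_tip (a point): diamond tip of the pointer, a straight brass arm, 10 mm high and 200 mm long that turns about the hinge line, outside the protractor arc at x = +92 mm of the frame; its y axis points along the arm away from the hinge. The board is in line when parallel to the arm; a short pin on the board's edge then lies behind the arm.
- block_center (a point): centre of the wooden test block (50 x 60 x 34 mm, loose, about 0.1 kg) that lies on the board near the hinge, against a buffer strip that keeps it from sliding down.
- supply: bystander: grey power supply with black cheeks, 112 x 118 mm, 90 mm high, loose. Origin under its middle.
- weight: bystander: brass weight with a knob, 48 mm across, 64 mm high, loose. Origin under its middle.
- coil: bystander: copper coil between black end plates on a wooden foot, 70 x 100 mm, 70 mm high, loose. Origin under its middle.
Not all that is in view belongs to the job. Leave any black, red or turquoise look-alike of the part that bears block_center alone.

How it is judged:
On the way, in this order (a step that is already met when the one before it is completed fails the run):
1. the timer's plunger is pressed down to its stop (value of joint plunger above 0.0105 m), for 0.05 s.
2. the plunger is back up (value of joint plunger below 0.003 m), for 0.1 s.
3. the board is raised by its crossbar into line with the pointer (angle between the y axis of board_end and the y axis of pointer_tip, either way round below 0.05 rad and contact force between the fingers and crossbar above 0.8 N), for 0.3 s.
At the end, for the whole second after the job is handed in: the board is held still (under 0.1 rad/s) within 0.05 rad (about 3 degrees) of the pointer's angle, the fingers carry it by the crossbar (more than 0.8 N), the plunger is up within 3 mm, the pointer's tip is within 10 mm of where it was and the block is still on the board near the hinge (all of step 3 and value of joint board above 0.15 rad and velocity of joint board between -0.1 and 0.1 rad/s and value of joint plunger below 0.003 m and distance of pointer_tip from where it was at the start of the episode below 0.01 m and y of block_center in the frame of board_end below -0.14 m); the arm keeps its last pose, push and grip.
It fails at once if the pointer is shifted by more than 10 mm (distance of pointer_tip from where it was at the start of the episode above 0.01 m).
It fails at once if the test block leaves the board or slides from its place (x of block_center in the frame of board_end above 0.045 m or x of block_center in the frame of board_end below -0.045 m or y of block_center in the frame of board_end above -0.14 m or z of block_center in the frame of board_end above 0.06 m).
It fails at once if the power supply, weight or coil is moved by more than 30 mm (distance of any of supply, weight, coil from where it was at the start of the episode above 0.03 m).
It also fails if it takes over 51 s, if anything falls off the work surface, if the arm or the gripper's body presses on something with over 40 N, if the wrist force passes 120 N, or if a joint passes its speed limit or range.

## Working session

There is one attempt and no reset: what is moved stays moved. The work goes in short steps, Python scripts to look and compute and a tool call to move; the robot and the scene stay as the last step left them, time stands still between calls to the robot, and variables do not carry over. Pictures are saved under pics/ and viewed, and the job is handed in when it is done.

Besides the shell and the picture viewer there is one more tool, called after "Call:" as a command line: name --pt "numbers of a row" for each row, then --argument value for the rest. carry_out: Moves the arm, as the interface text tells. Its arguments: {"type":"object","properties":{"deltas":{"type":"array"},"force":{"type":"number"}},"required":["deltas"]}

```bash
mkdir -p pics; ls
cat > h.py <<'E'
from rig import *
import numpy as np, cv2
def save(n,im): cv2.imwrite('pics/'+n+'.png',cv2.cvtColor(im,cv2.COLOR_RGB2BGR))
def world(ci,px,d):
    # px list of [row,col]
    px=np.array(px,float).reshape(-1,2); K=np.array(ci['mtx']);D=np.array(ci['dist_coeffs'])
    u=cv2.undistortPoints(px[:,::-1].reshape(-1,1,2).copy(),K,D).reshape(-1,2)
    d=np.array(d,float).reshape(-1,1)
    return np.hstack([u*d,d])@np.array(ci['rotation']).T+np.array(ci['origin'])
def cloud(cam,dep):
    r,c=np.mgrid[0:480,0:640]
    return world(camera_info(cam),np.stack([r.ravel(),c.ravel()],1),dep.ravel()).reshape(480,640,3)
E
python3 - <<'E'
from h import *
o=get_obs();print(o)
for c in('scene','side'):
    im,d=camera(c);save(c+'0',im);np.savez(c+'0.npz',im=im,d=d)
    print(c,camera_info(c))
    for t in('plunger_top','crossbar','board_end','pointer_tip','block_center','frame','supply','weight','coil'):
        print(t,[(np.round(s['pixel']).tolist(),round(s['score'],2)) for s in spot_in(c,t)][:4])
print(get_obs()['time'])
E
```

```text
pics
{'time': 0.0, 'q': array([ 1.02549839e+00,  5.28472201e-01,  1.43392256e+00, -1.14245731e-05,
        1.18139397e+00, -1.78487312e-01]), 'joint_velocities': array([ 9.38045792e-06, -5.61558052e-04, -3.25854423e-04,  8.58607246e-04,
        2.99199218e-04,  2.75328176e-03]), 'joint_torque': array([-1.43246965e-03, -4.40045679e+01, -1.76592493e+01,  6.33044075e-02,
        5.83174895e-02, -1.68568477e-04]), 'position': array([0.22372544, 0.58278729, 0.22156149]), 'tool_rot': array([ 8.24207000e-01,  5.66287573e-01, -9.98857958e-04,  4.56063129e-04]), 'ft_force': array([ 0.98960059,  0.470957  , -0.06699304]), 'moment': array([-0.01114662,  0.0273825 ,  0.04007534]), 'grip_width': 0.08712666758501798}
scene {'mtx': array([[516.12508641,   0.        , 326.5417994 ],
       [  0.        , 516.12508641, 230.37908377],
       [  0.        ,   0.        ,   1.        ]]), 'dist_coeffs': array([-0.10371905,  0.        ,  0.        ,  0.        ,  0.        ]), 'origin': array([1.49283913, 0.05439   , 0.93246735]), 'rotation': array([ 0.63297678,  0.66686652, -0.29236974, -0.26296269])}
p
[... 580 characters left out ...]
8971],
       [  0.        ,   0.        ,   1.        ]]), 'dist_coeffs': array([0.04300378, 0.        , 0.        , 0.        , 0.        ]), 'origin': array([0.45706354, 0.83621716, 0.79024644]), 'rotation': array([-0.07748038,  0.89764502, -0.43147265,  0.04540444])}
plunger_top [([147.0, 417.0], 0.47), ([260.0, 332.0], 0.3)]
crossbar [([256.0, 338.0], 0.66)]
board_end [([250.0, 333.0], 0.81)]
pointer_tip [([226.0, 285.0], 0.49)]
block_center [([246.0, 431.0], 0.94), ([204.0, 333.0], 0.91), ([186.0, 273.0], 0.83), ([243.0, 236.0], 0.73)]
frame [([157.0, 344.0], 0.57)]
supply [([410.0, 393.0], 0.91), ([250.0, 332.0], 0.24)]
weight [([390.0, 239.0], 0.83)]
coil [([160.0, 343.0], 0.73)]
1.0
```

```bash
sed -i "s/np.array(ci\['rotation'\]).T/R.from_quat(ci['rotation']).as_matrix().T/; 1a from scipy.spatial.transform import Rotation as R" h.py
python3 - <<'E'
import cv2
for c in('scene','side'):
    im=cv2.imread(f'pics/{c}0.png')
    im=im[120:420,110:510]
    cv2.imwrite(f'pics/{c}0c.png',cv2.resize(im,None,fx=2,fy=2,interpolation=cv2.INTER_CUBIC))
E
```

```text
(no output)
```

View pics/scene0c.png

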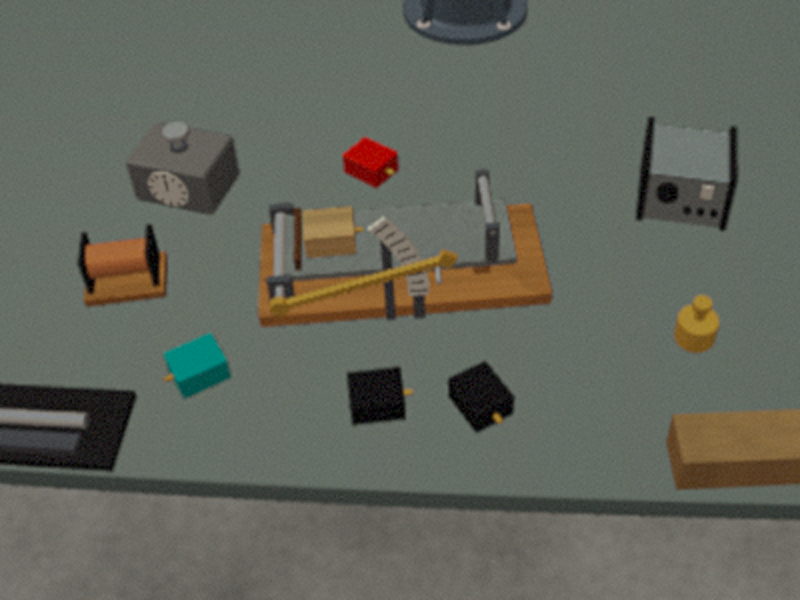

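View pics/side0c.png

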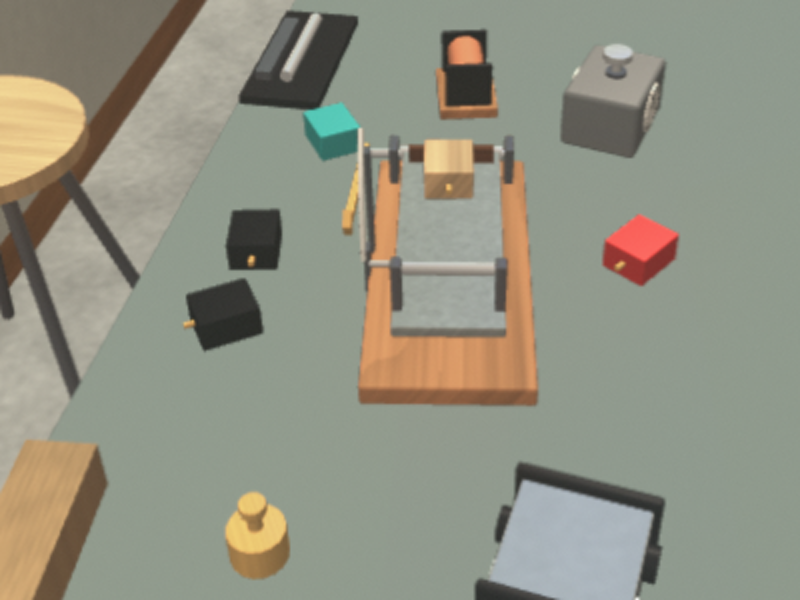

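View pics/side0.png

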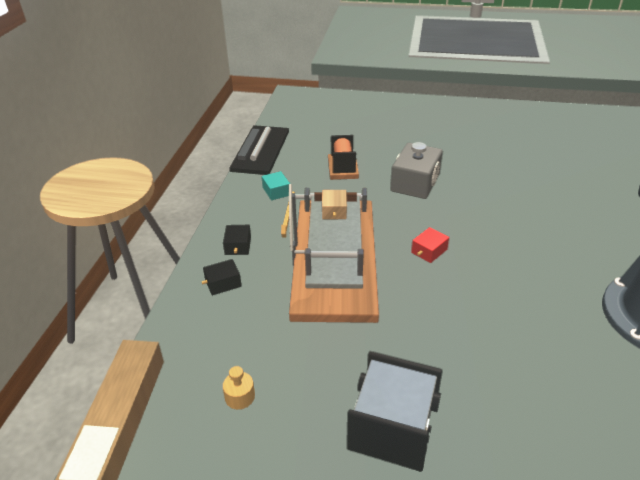

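Run:
```python
from h import *
for c in('scene','side'):
    z=np.load(c+'0.npz');im,d=z['im'],z['d'];P=cloud(c,d)
    np.save(c+'P.npy',P)
    pts={'scene':dict(plung=(185,197),barfar=(212,352),barnear=(236,355),barmid=(223,353),piv=(272,250),mid=(260,293),tip=(249,334),block=(230,275),supply=(195,456),weight=(270,461),timer=(200,205),pin=(257,328)),
      'side':dict(plung=(146,419),barL=(254,312),barM=(254,335),barR=(254,358),block=(200,333),board=(280,335),boardhi=(240,335),tip=(230,284),weight=(367,236),coil=(142,343),supply=(385,397),timer=(155,420))}[c]
    for k,(r,cc) in pts.items():
        w=P[r-1:r+2,cc-1:cc+2].reshape(-1,3); print(c,k,np.round(np.median(w,0),3), np.round(np.ptp(w,0),3))
im=cv2.imread('pics/scene0.png');cv2.imwrite('pics/scene0z.png',cv2.resize(im[180:300,170:400],None,fx=3.4,fy=3.4,interpolation=cv2.INTER_CUBIC))
```

```text
scene plung [ 0.467 -0.364  0.101] [0.014 0.008 0.004]
scene barfar [0.566 0.044 0.108] [0.01  0.005 0.004]
scene barnear [0.644 0.052 0.104] [0.005 0.005 0.006]
scene barmid [0.605 0.047 0.108] [0.013 0.005 0.007]
scene piv [ 0.727 -0.183  0.061] [0.006 0.006 0.007]
scene mid [ 0.71  -0.085  0.086] [0.006 0.005 0.006]
scene tip [0.696 0.007 0.112] [0.006 0.004 0.009]
scene block [ 0.62  -0.137  0.093] [0.008 0.006 0.003]
scene supply [0.457 0.31  0.079] [0.009 0.006 0.004]
scene weight [0.7   0.292 0.062] [0.795 0.243 0.872]
scene timer [ 0.489 -0.342  0.07 ] [0.012 0.007 0.004]
scene pin [ 0.666 -0.009  0.054] [0.039 0.008 0.036]
side plung [ 0.459 -0.358  0.104] [0.005 0.012 0.004]
side barL [0.626 0.057 0.108] [0.004 0.008 0.006]
side barM [0.585 0.052 0.11 ] [0.004 0.005 0.004]
side barR [0.545 0.047 0.112] [0.004 0.007 0.006]
side block [ 0.619 -0.128  0.096] [0.005 0.01  0.003]
side board [0.583 0.067 0.061] [0.004 0.007 0.006]
side boardhi [ 0.601 -0.044  0.063] [0.005 0.007 0.006]
side tip [0.687 0.012 0.119] [0.005 0.007 0.002]
side weight [0.702 0.287 0.064] [0.026 0.054 0.067]
side coil [ 0.642 -0.416  0.066] [0.007 0.017 0.006]
side supply [0.455 0.293 0.082] [0.003 0.004 0.001]
side timer [ 0.455 -0.359  0.08 ] [0.005 0.01  0.009]
```

View pics/scene0z.png

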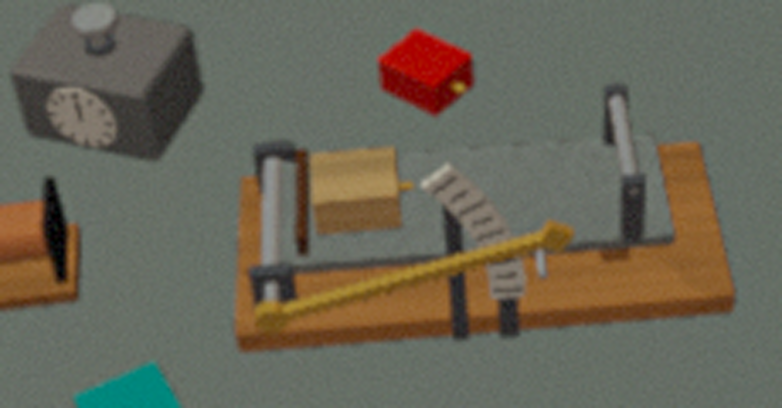

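View pics/scene0.png

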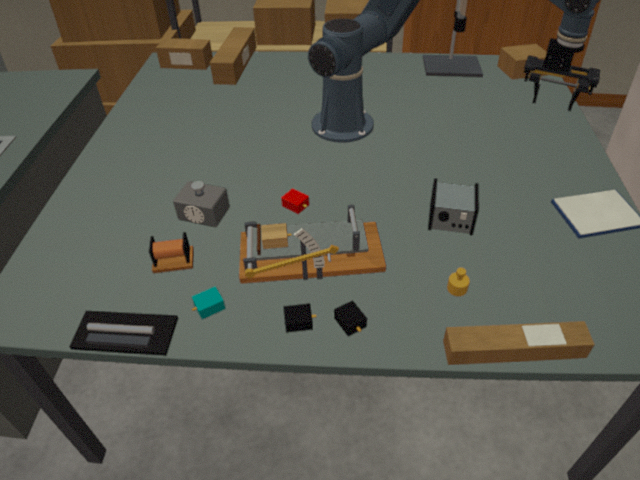

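```bash
cat >> h.py <<'E'
def row(jaw,pos,x_dir=None,obs=None,tilt=None):
    """row to reach world pos, tool down with tool x along x_dir(world)"""
    o=obs or get_obs(); T=R.from_quat(o['tool_rot']); p=T.inv().apply(np.array(pos)-o['position'])/0.025
    if x_dir is None: rv=np.zeros(3)
    else:
        best=None
        for s in(1,-1):
            x=s*np.array(x_dir,float); x[2]=0;x/=np.linalg.norm(x);z=np.array([0,0,-1.]);y=np.cross(z,x)
            v=np.degrees((T.inv()*R.from_matrix(np.stack([x,y,z],1))).as_rotvec())
            if best is None or np.linalg.norm(v)<np.linalg.norm(best): best=v
        rv=best
    return np.round([jaw,*p,*rv],2).tolist()
E
python3 - <<'E'
from h import *
from scipy.optimize import least_squares
L={}
for c in('scene','side'):
    z=np.load(c+'0.npz');im,d=z['im'],z['d'];P=np.load(c+'P.npy')
    hsv=cv2.cvtColor(im,cv2.COLOR_RGB2HSV)
    box={'scene':(238,282,240,345),'side':(190,236,278,300)}[c]
    m=np.zeros((480,640),bool);m[box[0]:box[1],box[2]:box[3]]=1
    sc=hsv[...,1]>150
    g=m&sc&(hsv[...,0]>=18)&(hsv[...,0]<35)&(d>0)&(P[...,0]>.66)&(P[...,2]>.04)
    Q=P[g];print(c,g.sum())
    mu=np.median(Q,0)
    u,s,v=np.linalg.svd(Q-Q.mean(0),full_matrices=False);dv=v[0]*np.sign(v[0][1])
    print(dv, 'ang',np.arcsin(dv[2]), Q.min(0),Q.max(0), 'resid',s/np.sqrt(len(Q)))
    L[c]=Q
    o=im.copy();o[g]=[255,0,255];save('gold_'+c,cv2.resize(o[130:300,160:400],None,fx=3,fy=3))
E
```

```text
scene 485
[-0.14787498  0.95053907  0.27314552] ang 0.27666138192680995 [ 0.68879939 -0.19655931  0.04589554] [0.73095    0.01342937 0.12214172] resid [0.06706363 0.00399834 0.00281061]
side 0
  return _methods._mean(a, axis=axis, dtype=dtype,
  ret = um.true_divide(
<stdin>:13: RuntimeWarning: Mean of empty slice.
Traceback (most recent call last):
IndexError: index 0 is out of bounds for axis 0 with size 0
```

View pics/gold_scene.png

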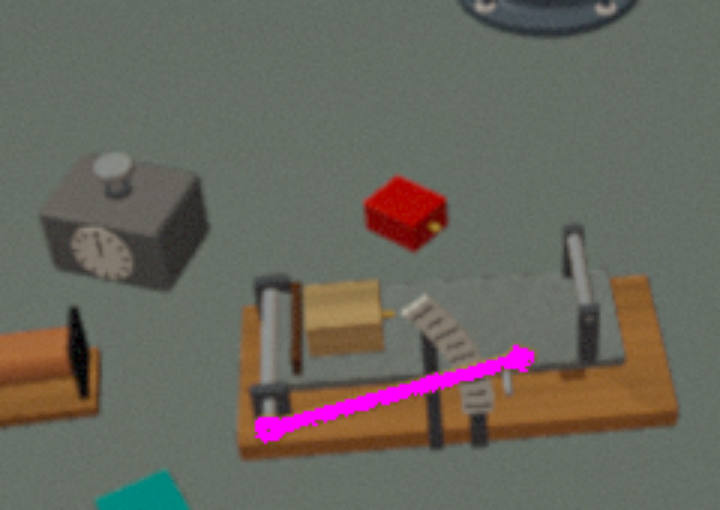

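```bash
cat >> h.py <<'E'
def proj(cam,X,ci=None):
    ci=ci or camera_info(cam);r=R.from_quat(ci['rotation']).as_matrix()
    Xc=(np.atleast_2d(X)-np.array(ci['origin']))@r
    p,_=cv2.projectPoints(Xc.reshape(-1,1,3),np.zeros(3),np.zeros(3),np.array(ci['mtx']),np.array(ci['dist_coeffs']))
    return p.reshape(-1,2)
def f2w(fr,p):
    x,y,a=fr[:3];p=np.atleast_2d(p);c,s=np.cos(a),np.sin(a)
    return np.stack([x+c*p[:,0]-s*p[:,1],y+s*p[:,0]+c*p[:,1],p[:,2]],1)
def hp(x,r,h,th): # point r along, h square above the hinge line at angle th, in frame
    return [x,-.140+r*np.cos(th)-h*np.sin(th),.055+r*np.sin(th)+h*np.cos(th)]
E
python3 - <<'E'
from h import *
from scipy.optimize import least_squares
obs={'scene':[((.08,-.175,0),(240.6,282.9)),((.08,.175,0),(385.3,270.6)),((.08,-.175,.025),(239.7,277)),((.08,.175,.025),(385.3,265.9)),((-.08,.175,.025),(375.9,222)),((.092,-.14,.055),(248.8,272.9)),('tip',(333.8,249.4)),((.041,.11,.105),(356,235)),((-.041,.11,.105),(351,209))],
'side':[((.08,.175,0),(290,321)),((-.08,.175,0),(378.5,321)),((.08,.175,.025),(290,314)),((-.08,.175,.025),(378.5,314)),('tip',(283.5,234)),((.041,.11,.105),(310,254)),((-.041,.11,.105),(360,254))]}
ci={c:camera_info(c) for c in obs}
def res(v):
    fr=v[:3];r=[]
    for c in obs:
        X=[hp(.092,v[4],0,v[3]) if k=='tip' else k for k,_ in obs[c]]
        sh=v[5:7] if c=='scene' else v[7:9]
        r.append((proj(c,f2w(fr,X),ci[c])+sh-np.array([p for _,p in obs[c]])).ravel())
    return np.concatenate(r+[v[5:9]/1.5,[(v[4]-.2)/.006]])
s=least_squares(res,[.6,-.06,.1,.28,.2,0,0,0,0],loss='soft_l1');print(np.round(s.x,4));print(np.round(res(s.x).reshape(-1)[:32].reshape(-1,2),1))
J=s.jac;print('std',np.sqrt(np.diag(np.linalg.inv(J.T@J)))[:5])
np.save('fr.npy',s.x)
print('bar now',f2w(s.x,hp(0,.25,.05,0)),'bar up',f2w(s.x,hp(0,.25,.05,s.x[3])),'tip',f2w(s.x,hp(.092,.2,0,s.x[3])))
for p in((.463,-.361,.19),):print(row(1,p,(.11,1,0)) )
print(row(1,(.52,.1,.22),(.11,1,0)),row(1,(.5,.1,.22)),row(1,(.46,-.3,.2)))
E
```

```text
[ 0.6045 -0.0604  0.153   0.2561  0.1988  0.6427  1.2472  0.0946 -0.349 ]
[[-1.4  1.6]
 [-0.6  2. ]
 [-2.   0.6]
 [ 0.  -0.3]
 [-1.2 -1.6]
 [ 2.1 -1.2]
 [ 0.4  0.3]
 [ 0.8 -2.9]
 [ 1.2 -0.1]
 [-0.4  0.7]
 [-0.1  1.6]
 [-1.1 -2. ]
 [ 0.5 -1.2]
 [ 1.5 -0.3]
 [ 1.1  0.2]
 [-2.8  0.5]]
std [0.00297186 0.00297098 0.009618   0.01137404 0.00260106]
bar now [[0.5876909  0.04835383 0.105     ]] bar up [[0.59086293 0.02778114 0.16668977]] tip [[0.6872295 0.006512  0.1056561]]
[1.0, -31.84, 22.47, 1.3, -0.0, 0.0, -14.74]
[1.0, -13.8, 17.98, 0.1, -0.0, 0.0, -14.74] [1.0, -14.09, 17.24, 0.1, 0.0, 0.0, 0.0] [1.0, -29.6, 21.48, 0.9, 0.0, 0.0, 0.0]
```

Call:
carry_out --pt "1 -14.1 17.2 0 0 0 0" --pt "1 -14.1 17.2 0 0 0 0" --pt "1 -14.1 17.2 0 0 0 0" --pt "1 -14.1 17.2 0 0 0 0" --pt "1 -14.1 17.2 0 0 0 0" --pt "1 -14.1 17.2 0 0 0 0" --pt "1 -14.1 17.2 0 0 0 0" --pt "1 -14.1 17.2 0 0 0 0" --force 20

```text
time: 1.8
position: [0.4228, 0.234, 0.2229]
tool_rot: [0.824, 0.566, 0.001, 0.0]
ft_force: [0.6, 0.8, 0.6]
grip_width: 0.031
```

Call:
carry_out --pt "1 -8 4 0 0 0 0" --pt "1 -12 6 0 0 0 0" --pt "1 -14 6 0 0 0 0" --pt "1 -16 6 0 0 0 0" --pt "1 -18 6 0 0 0 0" --pt "1 -18 6 0 0 0 0" --pt "1 -18 6 0 0 0 0" --pt "1 -18 6 0 0 0 0"

```text
time: 2.6
position: [0.4083, -0.1647, 0.2229]
tool_rot: [0.824, 0.566, 0.0, 0.0]
ft_force: [1.3, -0.4, -0.4]
grip_width: 0.0006
```

Run:
```python
from h import *
o=get_obs();print(o['time'],o['position'],o['tool_rot'],o['grip_width']);print(row(1,(.463,-.361,.18)))
```

```text
2.6 [ 0.40827009 -0.16470065  0.22292086] [8.24337184e-01 5.66098823e-01 2.96126564e-04 4.92026345e-04] 0.000628997634041374
[1.0, -6.54, 4.86, 1.72, 0.0, 0.0, 0.0]
```

Call:
carry_out --pt "1 -2 1.4 0 0 0 0" --pt "1 -3.6 2.6 0 0 0 0" --pt "1 -5.2 3.8 0.5 0 0 0" --pt "1 -6.5 4.9 1 0 0 0" --pt "1 -6.5 4.9 1 0 0 0" --pt "1 -6.5 4.9 1 0 0 0"

```text
time: 3.2
position: [0.4645, -0.3593, 0.1965]
tool_rot: [0.825, 0.565, -0.0, -0.001]
ft_force: [0.5, 0.6, -0.5]
grip_width: 0.0004
```

Run:
```python
from h import *
ci=camera_info('wrist');im,d=camera('wrist');save('w1',im)
P=cloud('wrist',d)
o=get_obs();print(o['time'],o['position'],o['ft_force'],ci['origin'])
for s in spot_in('wrist','plunger_top')[:3]:
    r,c=map(int,s['pixel']);print(s,P[r,c])
m=(P[...,2]>.094)&(P[...,2]<.11)&(abs(P[...,0]-.463)<.05)&(abs(P[...,1]+.36)<.05)&(d>0);Q=P[m]
print(m.sum(),Q.mean(0),Q.min(0),Q.max(0)) if m.any() else 0
```

```text
3.25 [ 0.46414104 -0.35761246  0.19696483] [-0.93970385  0.19854458  0.01705102] [ 0.39323193 -0.33283487  0.35893857]
{'pixel': [244.1, 306.1], 'score': 0.65} [ 0.45709083 -0.35979468  0.10337911]
{'pixel': [293.9, 585.4], 'score': 0.61} [ 0.58669854 -0.16919156  0.06184176]
{'pixel': [403.8, 315.1], 'score': 0.57} [ 0.63714051 -0.42148457  0.01442353]
1969 [ 0.45893988 -0.36040364  0.10245966] [ 0.44320753 -0.37785056  0.09422745] [ 0.47620829 -0.34391376  0.10508729]
```

View pics/w1.png

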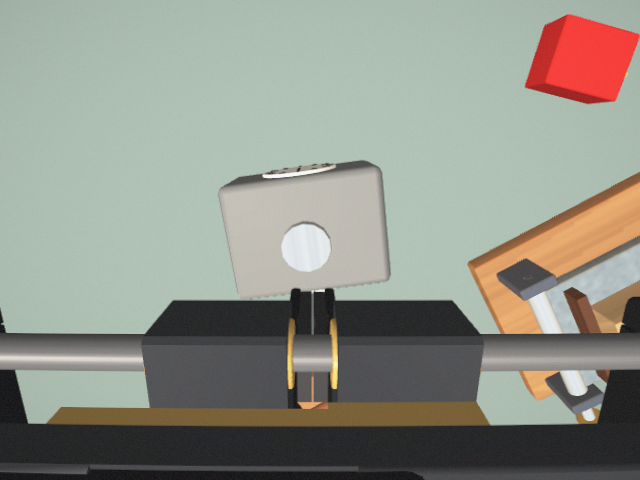

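Run:
```python
from h import *
for z in(.11,.088):print(row(1,(.4595,-.361,z)))
```

```text
[1.0, -0.23, -0.1, 3.5, 0.0, 0.0, 0.0]
[1.0, -0.23, -0.1, 4.38, 0.0, 0.0, 0.0]
```

Call:
carry_out --pt "1 -0.2 -0.1 1.5 0 0 0" --pt "1 -0.2 -0.1 2.8 0 0 0" --pt "1 -0.2 -0.1 3.4 0 0 0" --pt "1 -0.2 -0.1 3.8 0 0 0" --pt "1 -0.2 -0.1 4.1 0 0 0" --pt "1 -0.2 -0.1 4.25 0 0 0" --pt "1 -0.2 -0.1 4.25 0 0 0"

```text
time: 4.0
position: [0.4605, -0.3608, 0.092]
tool_rot: [0.824, 0.566, 0.0, -0.001]
ft_force: [-1.3, 3.6, 4.9]
grip_width: 0.0006
```

Call:
carry_out --pt "1 0 0 0.1 0 0 0" --pt "1 0 0 0.2 0 0 0" --pt "1 0 0 0.2 0 0 0"

```text
time: 4.3
position: [0.4608, -0.3614, 0.0902]
tool_rot: [0.824, 0.566, 0.0, 0.0]
ft_force: [-3.4, 5.8, 20.4]
grip_width: 0.0004
```

Call:
carry_out --pt "1 0 0 0 0 0 0" --pt "1 0 0 -0.3 0 0 0" --pt "1 0 0 -1 0 0 0" --pt "1 0 0 -3 0 0 0" --pt "1 0 0 -5 0 0 0" --pt "-1 0 0 -5 0 0 0"

```text
time: 4.9
position: [0.4647, -0.3668, 0.2198]
tool_rot: [0.824, 0.566, 0.001, 0.01]
ft_force: [1.4, -0.2, 0.5]
grip_width: 0.0035
```

Run:
```python
from h import *
im,d=camera('scene');save('s2',im[150:300,150:400]);P=cloud('scene',d)
print(P[183:188,195:200,2].round(3).tolist(), P[180:192,197,2])
fr=np.load('fr.npy')
o=get_obs();print(o['time'],o['position'])
# viewpoint to see the board & bar: above bar
yd=(-np.sin(fr[2]),np.cos(fr[2]),0)
print(row(-1,(.50,0.0,.24),yd), row(-1,(.53,-.05,.30),yd))
```

```text
[[0.1, 0.101, 0.098, 0.099, 0.098], [0.098, 0.098, 0.097, 0.103, 0.101], [0.102, 0.099, 0.1, 0.101, 0.098], [0.1, 0.1, 0.099, 0.101, 0.102], [0.103, 0.102, 0.101, 0.101, 0.102]] [0.00024489 0.10247968 0.10018745 0.09806906 0.09745435 0.09966345
 0.09874142 0.10081528 0.09629654 0.0968984  0.0957486  0.08016499]
4.95 [ 0.46313607 -0.36508936  0.21644644]
[-1.0, 14.15, -3.85, -1.08, 0.54, 0.54, -29.77] [-1.0, 12.7, -1.98, -3.45, 0.54, 0.54, -29.77]
```

View pics/s2.png

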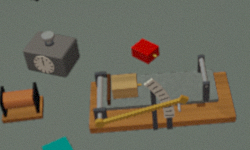

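Call:
carry_out --pt "-1 1.5 -0.7 -1 0 0 -7" --pt "-1 3.2 -1.4 -2 0 0 -14" --pt "-1 5 -2 -2.5 0 0 -21" --pt "-1 7 -2 -2.5 0 0 -29" --pt "-1 9 -2 -2.5 0 0 -30" --pt "-1 11 -2 -2.5 0 0 -30" --pt "-1 12.7 -2 -2.5 0 0 -30" --pt "-1 12.7 -2 -2.5 0 0 -30"

```text
time: 5.75
position: [0.5286, -0.0429, 0.2729]
tool_rot: [0.647, 0.762, 0.001, -0.001]
ft_force: [0.1, 0.7, -0.2]
grip_width: 0.0688
```

Run:
```python
from h import *
fr=np.load('fr.npy');o=get_obs();print(o['time'],o['position'])
yd=(-np.sin(fr[2]),np.cos(fr[2]),0)
print(row(-1,(.588,.048,.22),yd))
ci=camera_info('wrist');im,d=camera('wrist');save('w2',im);np.savez('w2.npz',im=im,d=d,P=cloud('wrist',d))
```

```text
5.75 [ 0.52857413 -0.04286794  0.27287213]
[-1.0, 3.2, 2.94, 2.12, 0.02, -0.1, 0.59]
```

View pics/w2.png

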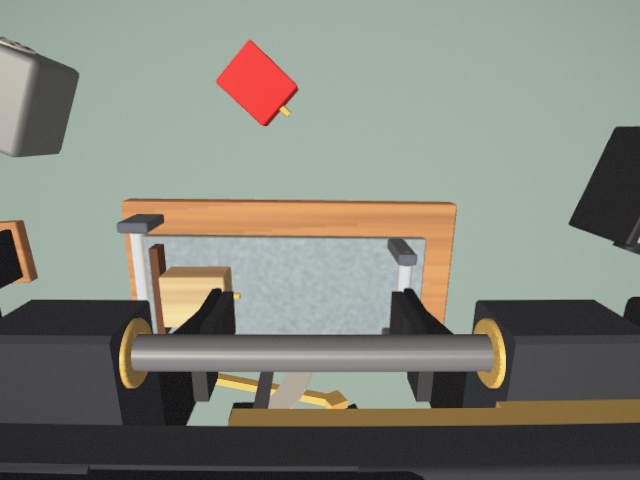

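Run:
```python
from h import *
z=np.load('w2.npz');P=z['P'];d=z['d'];im=z['im']
ci=camera_info('wrist')
def atz(r,c,zz):
    a=world(ci,[[r,c]],[1])[0];o=np.array(ci['origin']);k=(zz-o[2])/(a-o)[2];return o+k*(a-o)
A=atz(200,124,.025);B=atz(205,456,.025);C=atz(340,441,.025);print('corners',A,B,C,'len',np.linalg.norm(A-B),'yaw',np.arctan2(-(B-A)[0],(B-A)[1]))
m=(d>0)&(P[...,2]>.098)&(P[...,2]<.118)&(abs(P[...,0]-.588)<.06)&(abs(P[...,1]-.048)<.03)
r,c=np.where(m);print(m.sum(),r.min(),r.max(),c.min(),c.max())
bar=m.copy();bar[:262]=0;bar[:, 412:]=0;bar[:,397:]&=True;bar[:,:397]=0;bar[300:]=0
Q=P[bar];print('bar',len(Q),Q.mean(0))
hsv=cv2.cvtColor(im,cv2.COLOR_RGB2HSV)
g=np.zeros_like(m);g[372:406,215:350]=1
g&=(hsv[...,0]>15)&(hsv[...,0]<35)&(hsv[...,1]>120)&(d>0)&(P[...,2]<.16)&(P[...,0]>.64)
Q=P[g];print(len(Q));u,s,v=np.linalg.svd(Q-Q.mean(0),full_matrices=False);dv=v[0]*np.sign(v[0][1]);print(dv,np.arcsin(dv[2]),s/np.sqrt(len(Q)),Q.min(0),Q.max(0))
# using frame coordinates: r,z line fit with both scene & wrist
fr=np.load('fr.npy')
for yaw in(.145,.153):
    yd=np.array([-np.sin(yaw),np.cos(yaw)]);t=Q[:,:2]@yd
    print(yaw,np.arctan(np.polyfit(t,Q[:,2],1)[0]))
    # pixels with y far
    S=np.load('sceneP.npy')
```

```text
corners [ 0.54876279 -0.23887995  0.025     ] [0.49876749 0.10024555 0.025     ] [0.65227932 0.12361988 0.025     ] len 0.3427909462442814 yaw 0.1463698542602583
626 250 292 395 416
bar 372 [0.55601326 0.038636   0.11023657]
1050
[-0.15004419  0.95163413  0.26810301] 0.2714234132132207 [0.04552152 0.00540372 0.00307742] [ 6.83095582e-01 -1.15191973e-01 -2.16268820e-04] [0.77053912 0.03900809 0.12285872]
0.145 0.2678882441718871
0.153 0.26790410236632173
```

Call:
carry_out --pt "-1 1.5 1.4 0.8 0 0 0" --pt "-1 2.6 2.4 1.6 0 0 0.5" --pt "-1 3.1 2.8 2.4 0 0 0.5" --pt "-1 3.1 2.8 2.9 0 0 0.5" --pt "-1 3.1 2.8 2.9 0 0 0.5"

```text
time: 6.3
position: [0.5827, 0.0385, 0.1986]
tool_rot: [0.653, 0.757, -0.002, -0.002]
ft_force: [0.3, -0.1, 0.0]
grip_width: 0.0869
```

Run:
```python
from h import *
o=get_obs();print(o['time'],o['position'],R.from_quat(o['tool_rot']).as_matrix().round(3).tolist())
ci=camera_info('wrist');im,d=camera('wrist');save('w3',im);P=cloud('wrist',d);np.savez('w3.npz',im=im,d=d,P=P)
m=(d>0)&(P[...,2]>.104)&(P[...,2]<.118)&(abs(P[...,0]-.588)<.033)&(abs(P[...,1]-.046)<.02)
Q=P[m];print(m.sum(),Q.mean(0),Q.min(0),Q.max(0));print(np.polyfit(Q[:,0]-.588,Q[:,1],1))
```

```text
6.3 [0.58274544 0.03851886 0.19863164] [[-0.147, 0.989, -0.006], [0.989, 0.147, -0.0], [0.001, -0.006, -1.0]]
1738 [0.58722493 0.04728936 0.11135814] [0.55500165 0.03682733 0.10621023] [0.62088971 0.05860512 0.11426888]
[0.15710423 0.04741113]
```

View pics/w3.png

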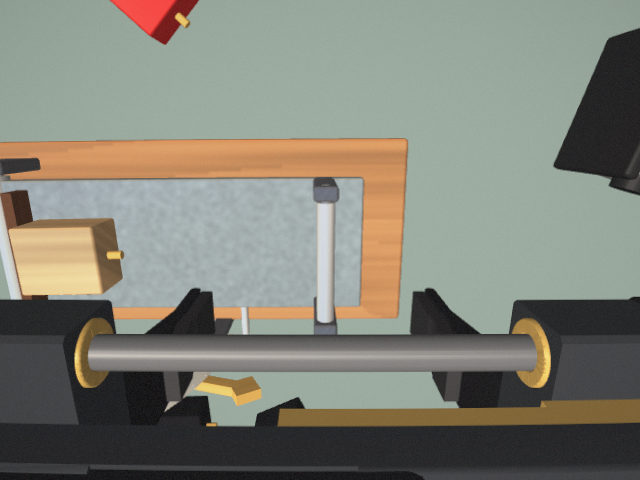

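Run:
```python
from h import *
print(row(-1,(.5875,.0474,.086),(-.15,.989,0)))
```

```text
[-1.0, 0.34, 0.22, 4.56, -0.19, -0.0, -0.22]
```

Call:
carry_out --pt "-1 0.3 0.2 1 0 0 0" --pt "-1 0.35 0.2 2.2 0 0 0" --pt "-1 0.35 0.2 3.4 0 0 0" --pt "-1 0.35 0.2 4.3 0 0 0" --pt "-1 0.35 0.2 4.5 0 0 0" --pt "-1 0.35 0.2 4.5 0 0 0"

```text
time: 6.95
position: [0.5885, 0.0479, 0.0892]
tool_rot: [0.653, 0.757, -0.0, 0.0]
ft_force: [-0.5, 0.9, 0.9]
grip_width: 0.0869
```

Call:
carry_out --pt "1 0 0 0 0 0 0" --pt "1 0 0 0 0 0 0" --pt "1 0 0 0 0 0 0" --pt "1 0 0 0 0 0 0" --force 25

```text
time: 7.35
position: [0.5889, 0.0492, 0.0897]
tool_rot: [0.653, 0.758, 0.0, 0.001]
ft_force: [0.7, -0.2, 0.4]
grip_width: 0.0629
```

Run:
```python
from h import *
o=get_obs();print(o['time'],o['position'],o['tool_rot'],o['ft_force'],o['grip_width'])
```

```text
7.35 [0.58893908 0.04923221 0.08965323] [6.52815552e-01 7.57516514e-01 4.28431151e-04 6.35002657e-04] [ 0.68789064 -0.15941978  0.39334065] 0.06293936547894192
```

Call:
carry_out --pt "1 0 0 0.1 0 0 0" --pt "1 0 0 0.1 0 0 0" --pt "1 0 0 0.1 0 0 0" --pt "1 0 0 0.1 0 0 0" --pt "1 0 0 0.1 0 0 0" --pt "1 0 0 0.1 0 0 0" --pt "1 0 0 0.1 0 0 0" --pt "1 0 0 0.1 0 0 0"

```text
time: 8.15
position: [0.5886, 0.0483, 0.0863]
tool_rot: [0.653, 0.758, -0.0, 0.001]
ft_force: [0.8, -4.7, -1.9]
grip_width: 0.011
```

Run:
```python
from h import *
o=get_obs();print(o['time'],o['position'],o['tool_rot'],o['ft_force'],o['grip_width'])
```

```text
8.15 [0.58864747 0.04827396 0.086294  ] [ 6.52692288e-01  7.57622757e-01 -4.94256786e-04  5.39329350e-04] [ 0.79491848 -4.70195181 -1.85825747] 0.01100193826009229
```

Run:
```python
import numpy as np
f=lambda t:np.array([.25*np.cos(t)-.05*np.sin(t),.25*np.sin(t)+.05*np.cos(t)])
for t in np.r_[np.arange(.02,.181,.02)]:
    d=(f(t)-f(0))/.025;print(round(t,3),(d*[1,-1]).round(2))
```

```text
0.02 [-0.04 -0.2 ]
0.04 [-0.09 -0.4 ]
0.06 [-0.14 -0.6 ]
0.08 [-0.19 -0.79]
0.1 [-0.25 -0.99]
0.12 [-0.31 -1.18]
0.14 [-0.38 -1.38]
0.16 [-0.45 -1.57]
0.18 [-0.52 -1.76]
```

Call:
carry_out --pt "1 -0.04 0 -0.2 0 0 0" --pt "1 -0.09 0 -0.4 0 0 0" --pt "1 -0.14 0 -0.6 0 0 0" --pt "1 -0.19 0 -0.79 0 0 0" --pt "1 -0.25 0 -0.99 0 0 0" --pt "1 -0.31 0 -1.18 0 0 0" --pt "1 -0.38 0 -1.38 0 0 0" --pt "1 -0.45 0 -1.57 0 0 0"

```text
time: 8.95
position: [0.5903, 0.0373, 0.1255]
tool_rot: [0.653, 0.758, -0.0, 0.0]
ft_force: [1.5, -5.3, -5.3]
grip_width: 0.011
```

Run:
```python
from h import *
o=get_obs();print(o['time'],o['position'],o['ft_force'],o['grip_width'])
yd=np.array([-.1475,.989]);p=o['position']-np.array([.5886,.0483,.0863]);print('dy',p[:2]@yd,'dz',p[2])
from scipy.optimize import brentq
print('theta',brentq(lambda t:.25*np.sin(t)+.05*(np.cos(t)-1)-p[2],-.1,.8))
im,d=camera('scene');save('s3',cv2.resize(im[180:300,170:400],None,fx=3.4,fy=3.4,interpolation=cv2.INTER_CUBIC))
```

```text
8.95 [0.59031627 0.03728315 0.12551145] [ 1.50149305 -5.28372956 -5.29528348] 0.010973626881687666
dy -0.011148815664530073 dz 0.03921144563913541
theta 0.1600859574110459
```

View pics/s3.png

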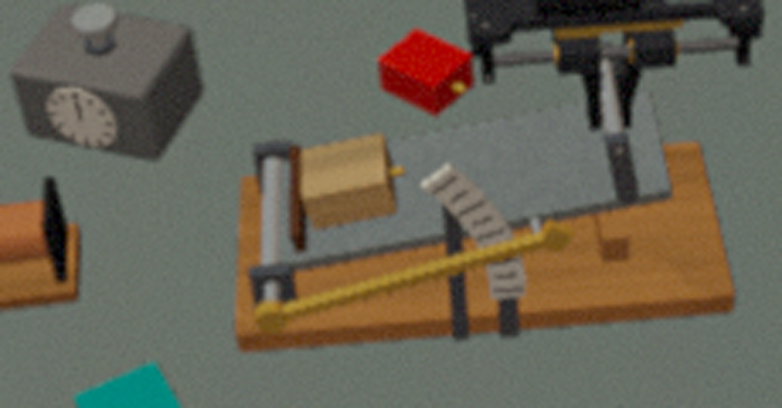

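Run:
```python
import numpy as np
f=lambda t:np.array([.25*np.cos(t)-.05*np.sin(t),.25*np.sin(t)+.05*np.cos(t)])
for t in (.18,.2,.22,.24,.255,.268):
    d=(f(t)-f(.16))/.025;print(round(t,3),(d*[1,-1]).round(2))
```

```text
0.18 [-0.07 -0.19]
0.2 [-0.15 -0.38]
0.22 [-0.23 -0.57]
0.24 [-0.32 -0.75]
0.255 [-0.38 -0.89]
0.268 [-0.44 -1.01]
```

Call:
carry_out --pt "1 -0.07 0 -0.19 0 0 0" --pt "1 -0.15 0 -0.38 0 0 0" --pt "1 -0.23 0 -0.57 0 0 0" --pt "1 -0.32 0 -0.75 0 0 0" --pt "1 -0.38 0 -0.89 0 0 0" --pt "1 -0.44 0 -1.01 0 0 0" --pt "1 -0.44 0 -1.01 0 0 0" --pt "1 -0.44 0 -1.01 0 0 0"

```text
time: 9.8
position: [0.592, 0.0265, 0.1507]
tool_rot: [0.653, 0.757, -0.0, 0.001]
ft_force: [2.6, -4.3, -6.8]
grip_width: 0.0111
```

Run:
```python
from h import *
o=get_obs();print(o['time'],o['position'],o['ft_force'],o['grip_width'])
yd=np.array([-.1475,.989]);p=o['position']-np.array([.5886,.0483,.0863]);print('dy',p[:2]@yd,'dz',p[2])
from scipy.optimize import brentq
print('theta',brentq(lambda t:.25*np.sin(t)+.05*(np.cos(t)-1)-p[2],-.1,.8))
im,d=camera('scene');save('s4',cv2.resize(im[180:300,170:400],None,fx=3.4,fy=3.4,interpolation=cv2.INTER_CUBIC));np.savez('s4.npz',im=im,d=d,P=cloud('scene',d))
im,d=camera('side');save('d4',cv2.resize(im[130:330,200:460],None,fx=3,fy=3,interpolation=cv2.INTER_CUBIC))
P=np.load('s4.npz')['P']
# board plane fit: grey board surface pixels between block and arc/posts
fr=[.6037,-.0611,.148]
c,s=np.cos(fr[2]),np.sin(fr[2]);X=P-[fr[0],fr[1],0];fx=c*X[...,0]+s*X[...,1];fy=-s*X[...,0]+c*X[...,1]
m=(abs(fx)<.04)&(fy>-.02)&(fy<.07)&(P[...,2]<.14)&(P[...,2]>.05)
m[:, :]&=True
a=fy[m];b=P[...,2][m];k=np.polyfit(a,b,1)
for i in range(4):
    r=abs(b-np.polyval(k,a))<.008;k=np.polyfit(a[r],b[r],1)
print('board fit',m.sum(),r.sum(),np.arctan(k[0]))
```

```text
9.8 [0.59197127 0.02645626 0.15067388] [ 2.57297031 -4.28061576 -6.76679254] 0.011129005670902302
dy -0.02210072030491591 dz 0.06437387943270066
theta 0.2678153015056189
board fit 814 814 0.265284209481906
```

View pics/s4.png

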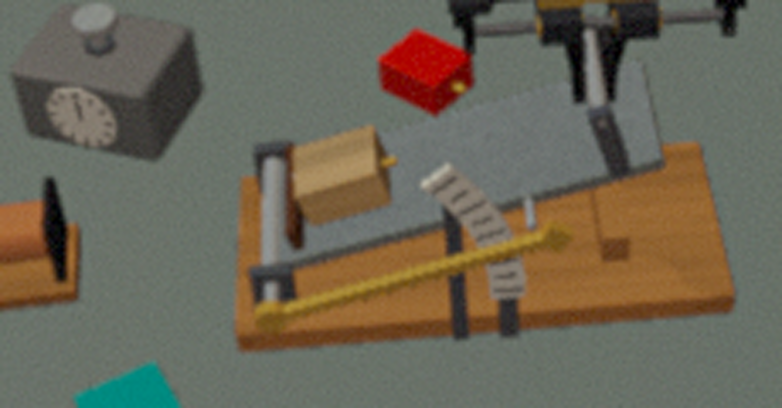

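View pics/d4.png

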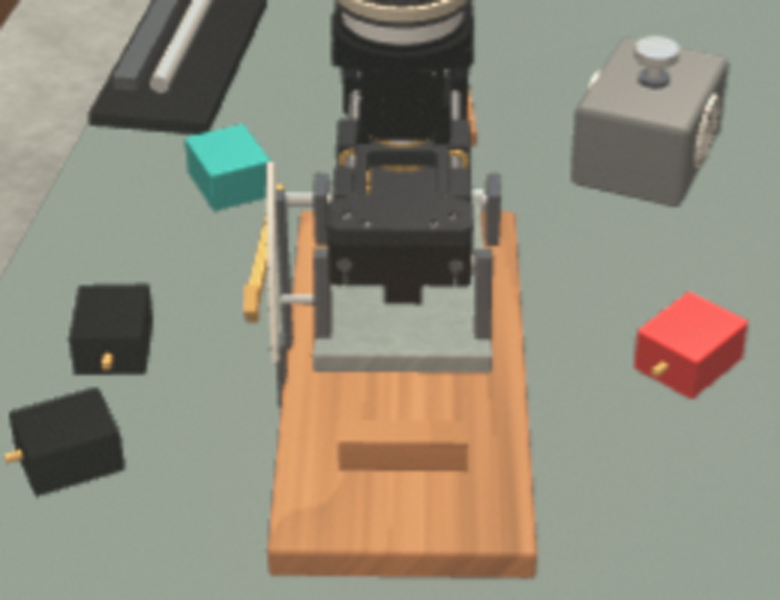

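Run:
```python
from h import *
fr=[.6037,-.0611,.148]
ci=camera_info('scene')
def pr(p): return (proj('scene',f2w(fr,[p]),ci)[0]-[170,180])*3.4
sl=lambda a,b:(b-a)[1]/(b-a)[0]
for t in(.24,.268,.29):
    a,b=pr(hp(.052,.03,-.006,t)),pr(hp(.052,.28,-.006,t));c,e=pr(hp(.092,0,0,t)),pr(hp(.092,.2,0,t))
    print(t,'board',a.round(),b.round(),-sl(a,b),'arm',c.round(),e.round(),-sl(c,e))
print('pin line',[pr(hp(x,.18,0,.268)).round() for x in(.052,.07,.084,.092)])
# measured arm line in the new image
z=np.load('s4.npz');im=z['im'];hsv=cv2.cvtColor(im,cv2.COLOR_RGB2HSV)
g=np.zeros((480,640),bool);g[238:282,252:328]=1
g&=(hsv[...,0]>=18)&(hsv[...,0]<35)&(hsv[...,1]>150)&(z['P'][...,0]>.66)&(z['P'][...,2]>.04)
r,c=np.where(g);vx,vy,x0,y0=cv2.fitLine(np.stack([c,r],1).astype(np.float32),cv2.DIST_HUBER,0,.01,.01).ravel();print('arm slope px',-vy/vx,g.sum())
print(get_obs()['time'])
```

```text
0.24 board [316. 258.] [668. 170.] 0.2511497774906344 arm [271. 306.] [557. 235.] 0.24804832236012145
0.268 board [316. 257.] [666. 162.] 0.2731892020905525 arm [271. 306.] [555. 229.] 0.26967054113791916
0.29 board [316. 257.] [664. 156.] 0.29086116819318913 arm [271. 306.] [553. 225.] 0.287010859097127
pin line [array([521., 195.]), array([523., 214.]), array([525., 229.]), array([526., 237.])]
arm slope px 0.28996146 376
9.9
```

Run:
```python
from h import *
z=np.load('s4.npz');im=z['im'];z0=np.load('scene0.npz')['im']
hsv=cv2.cvtColor(im,cv2.COLOR_RGB2HSV)
from scipy.ndimage import median_filter
for I in(im,z0):
    F=I.astype(float); f=F[...,0]-0*F[...,2]; ye=F[...,1]-F[...,2]; # brass: high G-B 
    pts=[]
    for c in list(range(256,326,1)):
        y0=274-(c-250)*.275; rr=np.arange(int(y0)-9,int(y0)+10); w=ye[rr,c]; 
        w=np.clip(w-0.6*w.max(),0,None); k=rr[np.argmax(w)]; s=(abs(rr-k)<=3); pts.append((c,(rr[s]*w[s]).sum()/w[s].sum()))
    p=np.array(pts);k=np.polyfit(p[:,0],p[:,1],1)
    for i in range(5):
        q=abs(p[:,1]-np.polyval(k,p[:,0]))<.8;k=np.polyfit(p[q,0],p[q,1],1)
    print('slope',-k[0],q.sum(),p[::8].round(1).tolist())
    # board lower edge? 
save('zoom4',cv2.resize(im[200:290,235:390],None,fx=5,fy=5,interpolation=cv2.INTER_CUBIC))
```

```text
slope 0.28220114414797326 70 [[256.0, 270.2], [264.0, 267.3], [272.0, 265.4], [280.0, 262.8], [288.0, 260.2], [296.0, 258.3], [304.0, 256.3], [312.0, 254.2], [320.0, 251.8]]
slope 0.27540051928612846 70 [[256.0, 269.8], [264.0, 267.5], [272.0, 265.3], [280.0, 263.2], [288.0, 260.5], [296.0, 258.7], [304.0, 256.3], [312.0, 254.1], [320.0, 251.9]]
```

View pics/zoom4.png

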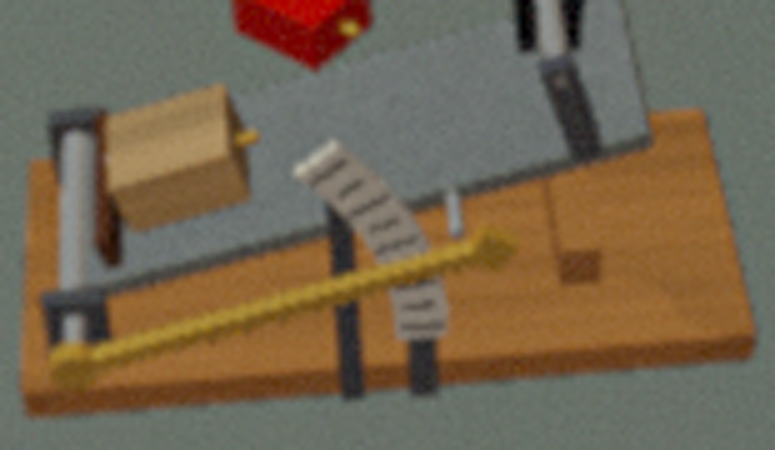

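Call:
carry_out --pt "1 0 0 -0.03 0 0 0" --pt "1 0 0 -0.03 0 0 0" --pt "1 0 0 -0.03 0 0 0" --pt "1 0 0 -0.03 0 0 0" --pt "1 0 0 -0.03 0 0 0" --pt "1 0 0 -0.03 0 0 0" --pt "1 0 0 -0.03 0 0 0" --pt "1 0 0 -0.03 0 0 0"

```text
time: 10.7
position: [0.592, 0.0262, 0.1512]
tool_rot: [0.653, 0.758, -0.0, 0.001]
ft_force: [2.2, -6.1, -6.3]
grip_width: 0.0111
```

Run:
```python
from h import *
from scipy.optimize import brentq
o=get_obs();print(o['time'],o['position'],o['ft_force'],o['grip_width'],abs(o['joint_velocities']).max())
print('theta',brentq(lambda t:.25*np.sin(t)+.05*(np.cos(t)-1)-(o['position'][2]-.0863),-.1,.8))
print(hand_in())
```

```text
10.7 [0.59203734 0.02618549 0.15122034] [ 2.2072961  -6.14118429 -6.34196831] 0.011106390202695052 0.001458360375108339
theta 0.27021501448101004
the job is handed in; nothing more can be done
None
```

I pressed the timer's plunger to its stop and let it spring back. Then I gripped the crossbar, raised the board into line with the pointer, and handed in at 10.7 s while holding it there. The hand-in gives no verdict, so the results below rest on my own checks.

- **Plunger:** at the bottom the tool read 20 N, well above the 6 N spring force at the stop. Afterwards the depth image put the plunger top back at about 0.10 m, which is up.
- **Board angle:** I held it at about 0.270 rad from the gripper's height. A plane fit to the board in the depth image, just before the last small lift, gave 0.265 rad when the gripper read 0.268.
- **Pointer angle:** my estimates did not fully agree. Most fell between 0.256 and 0.277 rad. One rough colour-mask fit read about 0.29, but I trusted it less. All are within the 0.05 rad tolerance of the board angle, and the board edge and pointer look parallel in the last picture.
- **Grip and stillness:** the fingers were closed on the bar at 11 mm opening, the wrist read about 6 N vertically (the board's weight), and the arm was at rest.
- **Everything else:** the last pictures show the block still against its buffer strip and the pointer unmoved. The supply, weight and coil were outside those close-ups, so I did not check them again. I felt no contact along the way.

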